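# Pack the ripe aubergines and set the box aside

## Robot

A 6-joint arm with a two-finger parallel gripper is mounted at the origin on the work surface. World frame = base frame: x ahead of the robot, y to its left, z up, the work surface at z = 0. Lengths are in mm, angles in rad, forces in N, time in s.
With the tool pointing down it reaches from about 300 to 775 mm from the base axis. Payload 14.6 kg.
Tool frame: the origin (TCP) lies at the very end of the fingers, on their centre line; the grasp point (between the pads) lies 19 mm behind it; z points along the fingers, y is the line along which they close (so a half turn about z gives the same grasp; the last joint's range is limited). The gripper opens to 94 mm and grips with 3 to 60 N. Pads are 16 mm wide; open, the fingers measure 119 mm over their backs; the gripper's body (75 mm by 177 mm) begins 78 mm behind the grasp point.
Start: joints at [1.099, 0.3, 1.521, -0, 1.321, -0.067], TCP at [216.606, 505.541, 205.446] pointing down, gripper open.
Joint ranges: [-3.03, 3.03], [-0.79, 2.21], [0.23, 2.52], [-1.04, 4.18], [0, 3.07], [-2.55, 2.55]. Speed limits (rad/s): [2.22, 2.22, 2.57, 3.14, 3.14, 3.14].

## Interface

Orientations are given as [roll, pitch, yaw] about the fixed x, y, z axes, in that order (R = Rz(yaw) Ry(pitch) Rx(roll)).
In Python, from cell import manip gives the robot as it stands.
- The arm moves only by the tool servo_tool, never from a script. Its argument "rows" is a list of rows, each a list of 7 numbers: the turn, a rotation vector about the world's x, y, z in degrees, then the shift along the world's x, y, z in mm, then the closure, from 0 (fully open) to 1 (shut). In form: [[rx, ry, rz, dx, dy, dz, fingers], ...]. A call has 1 to 20 rows; each row shifts and turns the commanded pose from where the row before left it; what a row does not reach is not made up. A row lasts 1/8 s, in which the tool goes at most 62.5 mm and 10.7 degrees, less where a joint would pass 70% of its speed; a pose out of reach is approached as far as the arm can. A call with a gripper value outside its range is refused whole. The fingers move at their own pace and stop on an object; "grip_force" is the grip in N (left out, the last holds). Time passes only in rows, so rows that do not move let the fingers close. It gives the time, the measured TCP pose, the force, the opening and the grip force at its end, in the units of the state.
- manip.read_state(): the state, without advancing time (a new reading comes with each control period).
- manip.camera(name): name is "scene" or "top"; returns the picture (384x512x3 uint8, red, green, blue); there is no depth.
- manip.camera_info(name): a dict with "fx", "fy", "cx", "cy" (pixels), "D" ([k1, k2, p1, p2, k3] as OpenCV has them; the pictures are not rectified), "position" and "rotation" of the camera in the world. Camera axes: x right, y down, z forward; pixel columns grow to the right and rows downward; lengths in mm; the calibration is good to about 2 mm. A picture is of the moment at which its call begins. camera_info takes no time and is no camera call.
- manip.sign_off(): hands the job in; it is judged then, once.
The state is a dict: "clock": time; "joints": joint angles; "qd": joint speeds; "effort": joint torques, N m; "eef_pos": TCP position; "eef_rot": TCP orientation; "wrist_force": force on the tool from outside, world axes, zero at the start; "moment": the same for the moment, N m; "finger_gap": finger opening in mm; "finger_force": force on a finger pad.
Only numpy, scipy, OpenCV 4.12 (cv2) and the standard library are available. Lean on these libraries where they do the work, as an engineer would, in place of code of your own. Each camera call takes 0.05 s, during which the arm holds its last target. There are 200 camera calls.

## Task

Pack all the ripe baby aubergines from the steel sheet into the turquoise vegetable box, handling them with a light grip so that none is bruised, then close the lid and press its front tab down gently until the catch holds it fully shut. Then push the packed box across the counter, without lifting or tipping it, until it stands squarely in the middle of the green mat, and leave everything else on the counter where it is.

Things in the scene. Friction and masses are not known exactly. Their poses are not given: they have to be found in the camera images.
- keeper: Loose turquoise vegetable box, 220 (x) x 180 (y) x 60 mm, walls and floor 5 mm, a low cross (22 mm high) parting it into 4 cells 103 x 83, 0.6 kg; slides when pushed low. Origin: centre of its underside; x points from front wall (robot side) to back wall (hinge). The catch sticks out 10 mm on the middle 44 mm of the front wall. Box and lid bear at most 45 N.
- lid (a joint): Hinge angle (rad) of the see-through lid, 220 x 180 x 5 mm, hinged on the back wall's top: 0 shut, 1.75 fully open, leaning back 0.18 rad past upright, tip of its tab 300 mm above the counter; it stays open there. Tipped forward past upright (below 1.5) it sinks by itself on a damped hinge and stops at about 0.08 on the spring catch, not yet shut.
- lid_tab (a point): Point on the upper face of the blue tab (22 x 50 x 6 mm) in the middle of the lid's front edge, the place to press: 5 to 10 N down snaps it past the catch to 0, where it is held. With the lid shut it lies 118 mm in front of the box's centre, 66 mm above its underside.
- lid_hinge (a point): Middle of the lid's hinge line: 110 mm behind the box's centre, 60 mm above its underside. The lid turns about the box's y axis.
- mat: Green mat let into the counter, flush, nothing to catch on, 280 (x) x 240 (y) mm, 30 mm bigger than the box all round. Origin at its centre, x and y along its edges. It lies left or right of the box.
- board: Fixed steel chopping sheet, 280 (x) x 240 (y) x 3 mm, on the side of the box away from the mat; the aubergines lie on it. Origin: centre of its underside.
- aubergine0: Ripe baby aubergine, dark purple, 85 mm long with its green stalk, 38 mm thick, 90 g, on its side; does not roll. Origin: mid-length, on its underside as first laid (19 mm from its axis, along own -z); x runs along it, stalk (last 25 mm) at -x; middle of the purple part at x = +4 mm. May be absent. Bruised above 70 N, both fingers' forces added: grip with the lightest force (20 N a finger).
- aubergine1: Ripe baby aubergine, dark purple, 85 mm long with its green stalk, 38 mm thick, 90 g, on its side; does not roll. Origin: mid-length, on its underside as first laid (19 mm from its axis, along own -z); x runs along it, stalk (last 25 mm) at -x; middle of the purple part at x = +4 mm. May be absent. Bruised above 70 N, both fingers' forces added: grip with the lightest force (20 N a finger).
- aubergine2: Ripe baby aubergine, dark purple, 85 mm long with its green stalk, 38 mm thick, 90 g, on its side; does not roll. Origin: mid-length, on its underside as first laid (19 mm from its axis, along own -z); x runs along it, stalk (last 25 mm) at -x; middle of the purple part at x = +4 mm. May be absent. Bruised above 70 N, both fingers' forces added: grip with the lightest force (20 N a finger).
- aubergine3: Ripe baby aubergine, dark purple, 85 mm long with its green stalk, 38 mm thick, 90 g, on its side; does not roll. Origin: mid-length, on its underside as first laid (19 mm from its axis, along own -z); x runs along it, stalk (last 25 mm) at -x; middle of the purple part at x = +4 mm. May be absent. Bruised above 70 N, both fingers' forces added: grip with the lightest force (20 N a finger).
- peeler: White peeler-grater lying flat on the far part of the steel sheet, 66 x 230 x 13 mm. Origin: centre of its underside. To be left alone.
- jar: Amber jar, 68 mm across, 100 mm tall, beyond the work area. Origin: centre of its underside. To be left alone.
- bowl: Blue bowl, 120 mm across, 50 mm tall, beyond the work area. Origin: centre of its underside. To be left alone.
- mug: White mug, 80 mm across, 90 mm tall, beyond the work area. Origin: centre of its underside. To be left alone.
- sponge: Yellow sponge block, 75 x 110 x 35 mm, near the robot's right. Origin: centre of its underside. To be left alone.
- butter_dish: White and blue butter dish, 100 x 130 x 46 mm, near the robot's left. Origin: centre of its underside. To be left alone.
There are look-alikes about, which are no part of the job. What is shaped like the aubergine3 but yellow is not meant.

How it is judged (in metres and radians):
On the way, in this order (a step that is already met when the one before it is completed fails the run):
1. every aubergine lies in the box, the lid still open (x of aubergine0 in the frame of keeper between -0.108 and 0.108 m and y of aubergine0 in the frame of keeper between -0.088 and 0.088 m and z of aubergine0 in the frame of keeper between -0.01 and 0.045 m and x of aubergine1 in the frame of keeper between -0.108 and 0.108 m and y of aubergine1 in the frame of keeper between -0.088 and 0.088 m and z of aubergine1 in the frame of keeper between -0.01 and 0.045 m and x of aubergine2 in the frame of keeper between -0.108 and 0.108 m and y of aubergine2 in the frame of keeper between -0.088 and 0.088 m and z of aubergine2 in the frame of keeper between -0.01 and 0.045 m and x of aubergine3 in the frame of keeper between -0.108 and 0.108 m and y of aubergine3 in the frame of keeper between -0.088 and 0.088 m and z of aubergine3 in the frame of keeper between -0.01 and 0.045 m and value of joint lid above 0.3 rad), for 0.2 s.
2. the lid is pressed shut past its catch (x of aubergine0 in the frame of keeper between -0.108 and 0.108 m and y of aubergine0 in the frame of keeper between -0.088 and 0.088 m and z of aubergine0 in the frame of keeper between -0.01 and 0.045 m and x of aubergine1 in the frame of keeper between -0.108 and 0.108 m and y of aubergine1 in the frame of keeper between -0.088 and 0.088 m and z of aubergine1 in the frame of keeper between -0.01 and 0.045 m and x of aubergine2 in the frame of keeper between -0.108 and 0.108 m and y of aubergine2 in the frame of keeper between -0.088 and 0.088 m and z of aubergine2 in the frame of keeper between -0.01 and 0.045 m and x of aubergine3 in the frame of keeper between -0.108 and 0.108 m and y of aubergine3 in the frame of keeper between -0.088 and 0.088 m and z of aubergine3 in the frame of keeper between -0.01 and 0.045 m and value of joint lid below 0.03 rad), for 0.2 s.
3. the packed, shut box stands on the mat (all of step 2 and horizontal distance between keeper and mat below 0.03 m and angle between the x axis of keeper and the x axis of mat, either way round below 0.2 rad and angle between keeper's own z axis and vertical below 0.05 rad and height (world z) of keeper below 0.01 m), for 0.2 s.
At the end, for the whole second after the job is handed in: Every aubergine lies inside the box, the lid is held shut (within 0.03 rad), and the box stands still and level on the counter with its centre within 30 mm of the mat's centre and its sides within 0.2 rad of the mat's (all of step 3 and linear speed of keeper below 0.02 m/s); the robot touches nothing.
It fails at once if an aubergine is pressed by the gripper or arm with more than 70 N, all contacts added (contact force between any of aubergine0, aubergine1, aubergine2, aubergine3 and the arm above 70 N or contact force between any of aubergine0, aubergine1, aubergine2, aubergine3 and the fingers above 70 N).
It fails at once if the box or its lid is pressed with more than 45 N (contact force between keeper and the arm above 45 N or contact force between keeper and the fingers above 45 N).
It fails at once if the box is lifted or tipped (height (world z) of keeper above 0.03 m or angle between keeper's own z axis and vertical above 0.25 rad).
It fails at once if something else on the counter is shifted by more than 40 mm (distance of any of peeler, jar, bowl, mug, sponge, butter_dish from where it was at the start of the episode above 0.04 m).
Of aubergine0, aubergine1, aubergine2, aubergine3 only 3 to 4 are there at a start; the rules pass over those that are not, and their reading is None.
At some moment in a run one of aubergine0, aubergine1, aubergine2, aubergine3 may be knocked a few centimetres aside while the robot is not near it.
Once in a run the grip may slacken for a moment while it holds something.
It also fails if it takes over 210 s, if anything falls off the work surface, if the arm or the gripper's body presses on something with over 40 N, if the wrist force passes 120 N, or if a joint passes its speed limit or range.

## Working session

There is one attempt and no reset: what is moved stays moved. The work goes in short steps, Python scripts to look and compute and a tool call to move; the robot and the scene stay as the last step left them, time stands still between calls to the robot, and variables do not carry over. Pictures are saved under pics/ and viewed, at most 14 in all, crops included, and the job is handed in when it is done.

Besides the shell and the picture viewer there is one more tool, called after "Request:" as name(argument=value, ...), one argument or row to a line, values as JSON. servo_tool: Moves the arm, as the interface text tells. Its arguments: {"type":"object","properties":{"rows":{"type":"array","items":{"type":"array","items":{"type":"number"}}},"grip_force":{"type":"number"}},"required":["rows"]}

```bash
mkdir -p pics; python3 - <<'E'
from cell import manip
import cv2
print(manip.read_state())
for n in("scene","top"):
    im=manip.camera(n); cv2.imwrite(f"pics/{n}0.png",im[:,:,::-1]); print(manip.camera_info(n))
E
```

```text
{'clock': 0.0, 'joints': array([ 1.09937480e+00,  3.00508374e-01,  1.52159030e+00, -2.30900914e-05,
        1.32069691e+00, -6.65994873e-02]), 'qd': array([-0.00156342, -0.00177544,  0.00010065, -0.0016717 ,  0.00190996,
        0.00081469]), 'effort': array([ 2.53477401e-04, -5.31809986e+01, -3.52732050e+01,  7.08064903e-02,
        2.44740327e-02, -6.79042205e-05]), 'eef_pos': array([216.50674122, 505.30283548, 204.86198741]), 'eef_rot': array([-3.14039090e+00, -5.77398779e-05,  2.73677630e+00]), 'wrist_force': array([-0.19440176, -0.20334249,  0.22046109]), 'moment': array([ 0.02217923, -0.02863774,  0.06273893]), 'finger_force': 0.0, 'finger_gap': 93.7729570172592}
{'fx': 358.0303100327942, 'fy': 358.0303100327942, 'cx': 257.59307480134396, 'cy': 185.3883641945547, 'D': array([0.01065057, 0.        , 0.        , 0.        , 0.        ]), 'position': array([1162.39749303,  260.16989507, 1114.55306613]), 'rotation': array([-2.53621609, -0.00793341,  2.06407924])}
{'fx': 382.5753407436259, 'fy': 382.5753407436259, 'cx': 257.4693866099045, 'cy': 190.1103495440284, 'D': array([-0.01687019,  0.        ,  0.        ,  0.        ,  0.        ]), 'position': array([ 432.50412414,  -75.30931404, 1178.64823596]), 'rotation': array([-3.07489349e+00, -5.47570394e-04, -1.55087066e+00])}
```

View pics/scene0.png

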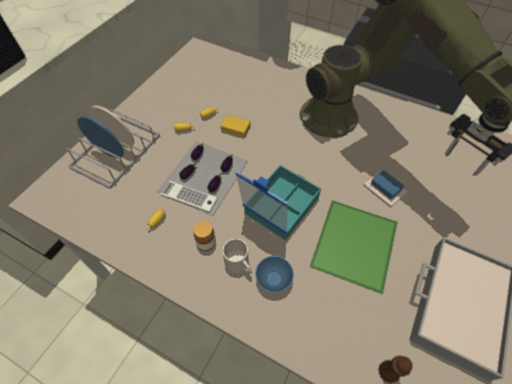

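View pics/top0.png

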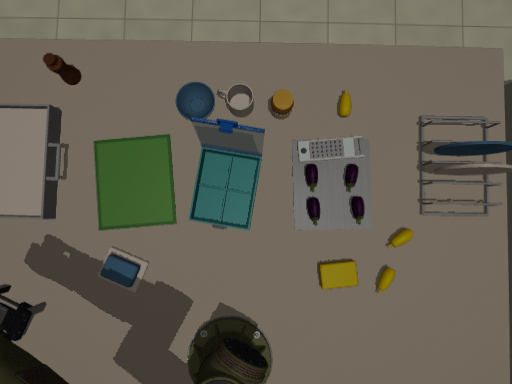

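```bash
cat > h.py <<'E'
from cell import manip
import cv2, numpy as np
from scipy.spatial.transform import Rotation as R
def look(n):
    im=manip.camera(n); return im, cv2.cvtColor(im,cv2.COLOR_RGB2HSV)
def rays(n,px):
    c=manip.camera_info(n); K=np.array([[c['fx'],0,c['cx']],[0,c['fy'],c['cy']],[0,0,1]])
    u=cv2.undistortPoints(np.array(px,float).reshape(-1,1,2),K,c['D'])[:,0]
    d=np.c_[u,np.ones(len(u))]@R.from_euler('xyz',c['rotation']).as_matrix().T
    return c['position'],d
def plane(n,px,z):
    o,d=rays(n,px); return o+d*((z-o[2])/d[:,2])[:,None]
def tri(pa,pb):  # one pixel in top, one in scene
    A=[];b=[]
    for n,p in(("top",pa),("scene",pb)):
        o,d=rays(n,[p]); d=d[0]/np.linalg.norm(d[0]); P=np.eye(3)-np.outer(d,d); A.append(P); b.append(P@o)
    return np.linalg.lstsq(np.vstack(A),np.hstack(b),rcond=None)[0]
def blobs(hsv,lo,hi,amin=20):
    m=cv2.inRange(hsv,np.array(lo),np.array(hi))
    n,l,s,c=cv2.connectedComponentsWithStats(m)
    return [(c[i],s[i,4],(l==i).astype(np.uint8)) for i in range(1,n) if s[i,4]>=amin]
def auberg(h): return blobs(h,(130,60,10),(175,255,120),25)
def mat(h): return max(blobs(h,(50,120,60),(70,255,200),500),key=lambda b:b[1])
def quad(m):
    c=max(cv2.findContours(m,cv2.RETR_EXTERNAL,cv2.CHAIN_APPROX_NONE)[0],key=cv2.contourArea)
    return cv2.boxPoints(cv2.minAreaRect(c)),c
E
python3 - <<'E'
from h import *
np.set_printoptions(precision=1,suppress=True)
D={}
for n in("top","scene"):
    im,h=look(n); D[n]=h
    for c,a,m in auberg(h): print(n,"aub",c,a,plane(n,[c],22)[0])
    c,a,m=mat(h); q,k=quad(m); print("mat",a,c,plane(n,[c],0)[0]); 
    if n=="top": print(plane(n,q,0))
    for c,a,m in blobs(h,(80,90,40),(100,255,255),300):
        q,k=quad(m);print("box",c,a,q.tolist())
        if n=="top":print(plane(n,q,60))
for p in[(240,212),(220,165),(227,127),(215,190)]: 
    print(p,D["top"][p[1],p[0]])
E
```

```text
top aub [311.1 173.4] 199 [ 564.  -236.4   22. ]
top aub [351.1 173.3] 200 [ 566.6 -358.2   22. ]
top aub [357.4 206.2] 201 [ 466.9 -377.8   22. ]
top aub [313.2 207.1] 207 [ 461.5 -243.8   22. ]
mat 6736 [134.5 181.8] [529.5 307.    0. ]
[[658.1 444.5   0. ]
 [680.5 204.5   0. ]
 [403.1 174.2   0. ]
 [380.8 410.4   0. ]]
box [225.9 188.1] 4395 [[188.33172607421875, 219.8011474609375], [200.984619140625, 145.46548461914062], [261.36297607421875, 155.74264526367188], [248.7100830078125, 230.07830810546875]]
[[416.4 125.5  60. ]
 [636.1  95.1  60. ]
 [609.  -83.9  60. ]
 [390.1 -51.3  60. ]]
scene aub [196.6 152.2] 88 [ 467.3 -377.7   22. ]
scene aub [226.3 163.9] 94 [ 461.1 -244.5   22. ]
scene aub [186.4 171.7] 105 [ 565.9 -358.    22. ]
scene aub [213.9 183.5] 105 [ 562.6 -237.1   22. ]Traceback (most recent call last):
  File "<stdin>", line 7, in <module>
  File "h.py", line 23, in mat
    def mat(h): return max(blobs(h,(50,120,60),(70,255,200),500),key=lambda b:b[1])
                       ~~~^^^^^^^^^^^^^^^^^^^^^^^^^^^^^^^^^^^^^^^^^^^^^^^^^^^^^^^^^
ValueError: max() iterable argument is empty
```

```bash
python3 - <<'E'
import cv2
a=cv2.imread("pics/top0.png")[90:240,180:390]; cv2.imwrite("pics/c1.png",cv2.resize(a,None,fx=3.8,fy=3.8,interpolation=cv2.INTER_CUBIC))
E
```

```text
(no output)
```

View pics/c1.png

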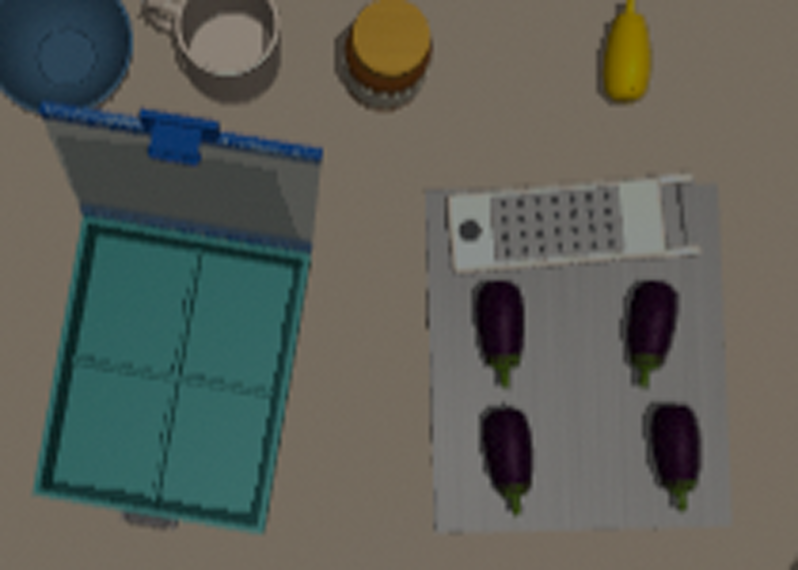

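```bash
cat >> h.py <<'E'
def find():
    """aubergines: triangulated middle of purple part, and axis yaw (deg, towards +x)"""
    _,ht=look("top"); _,hs=look("scene"); T=auberg(ht); S=auberg(hs); out=[]
    for c,a,m in T:
        p=plane("top",[c],22)[0]
        s=min(S,key=lambda b:np.linalg.norm(plane("scene",[b[0]],22)[0]-p)) if S else None
        px=cv2.findNonZero(m)[:,0].astype(float); w=plane("top",px,22)[:,:2]
        v=cv2.PCACompute(w,None)[1][0]; v=v*np.sign(v[0])
        out.append((tri(c,s[0]) if s else p, np.degrees(np.arctan2(v[1],v[0])),a))
    return out
E
python3 - <<'E'
from h import *
np.set_printoptions(precision=1,suppress=True)
for p,y,a in find(): print(p,round(y,1),a)
print(plane("scene",[[397,237],[384,289],[312,266],[331,203]],0)) # mat corners by eye
E
```

```text
[ 563.8 -236.4   23.4] 2.1 193
[ 566.2 -358.6   21. ] -10.5 197
[ 466.9 -377.7   22.5] 5.4 201
[ 461.7 -243.6   23.2] 7.9 206
[[439.5 427.4   0. ]
 [638.3 441.6   0. ]
 [676.5 211.4   0. ]
 [419.2 176.3   0. ]]
```

Request:
servo_tool(
  rows=[
    [0,0,8,20,-50,0,0],
    [0,0,8,20,-55,0,0],
    [0,0,7.2,20,-55,0,0],
  ],
  grip_force=20,
)

```text
clock: 0.68
eef_pos: [276.8, 343.9, 205.4]
eef_rot: [-3.142, 0.0, -3.137]
wrist_force: [0.4, -0.1, 0.6]
finger_gap: 94.2
finger_force: 0.0
```

Request:
servo_tool(
  rows=[
    [0,0,0,40,-40,0,0],
    [0,0,0,30,-45,0,0],
    [0,0,0,15,-50,0,0],
    [0,0,0,15,-50,0,0],
    [0,0,0,15,-50,0,0],
    [0,0,0,15,-50,0,0],
    [0,0,0,15,-50,0,0],
    [0,0,0,10,-50,0,0],
    [0,0,0,10,-50,0,0],
    [0,0,0,10,-50,0,0],
    [0,0,4,10,-50,-20,0],
    [0,0,4,0,-50,-20,0],
    [0,0,0,0,-2.5,-20,0],
    [0,0,0,0,0,-20,0],
  ],
)

```text
clock: 2.42
eef_pos: [461.3, -242.6, 124.5]
eef_rot: [3.141, -0.0, -3.003]
wrist_force: [0.8, 0.6, -0.0]
finger_gap: 94.0
finger_force: 0.0
```

```bash
python3 - <<'E'
from h import *
np.set_printoptions(precision=1,suppress=True)
for p,y,a in find(): print(p,round(y,1),a)
s=manip.read_state();print(s['eef_pos'],s['eef_rot'])
E
```

```text
[ 563.9 -236.2   25. ] 5.5 196
[ 566.  -357.4   22.9] -10.3 202
[ 460.7 -241.6  123.6] [ 3.1 -0.  -3. ]
```

Request:
servo_tool(
  rows=[
    [0,0,0,0,0,-40,0],
    [0,0,0,0,0,-40,0],
    [0,0,0,0.5,-1,-25,0],
    [0,0,0,0,0,-10,0],
    [0,0,0,0,0,0,0],
    [0,0,0,0,0,0,1],
    [0,0,0,0,0,0,1],
    [0,0,0,0,0,0,1],
    [0,0,0,0,0,0,1],
    [0,0,0,0,0,0,1],
    [0,0,0,0,0,0,1],
    [0,0,0,0,0,0,1],
    [0,0,0,0,0,0,1],
  ],
  grip_force=20,
)

```text
clock: 4.15
eef_pos: [462.1, -243.0, 10.5]
eef_rot: [-3.142, 0.0, -3.002]
wrist_force: [0.1, -0.9, 0.5]
finger_gap: 38.5
finger_force: 20.0
```

Request:
servo_tool(
  rows=[
    [0,0,0,0,0,20,1],
    [0,0,0,0,0,40,1],
    [0,0,0,0,0,50,1],
    [0,0,-4,12,20,20,1],
    [0,0,-4,20,40,0,1],
    [0,0,-4,20,40,0,1],
    [0,0,-4,20,40,0,1],
    [0,0,0,20,40,0,1],
    [0,0,0,10,32.5,0,1],
    [0,0,0,0,0,0,1],
    [0,0,0,0,0,0,1],
  ],
)

```text
clock: 5.52
eef_pos: [563.8, -30.9, 140.3]
eef_rot: [-3.141, -0.0, 3.002]
wrist_force: [-0.7, -0.5, -0.3]
finger_gap: 37.9
finger_force: 20.0
```

```bash
python3 - <<'E'
from h import *
np.set_printoptions(precision=1,suppress=True)
for p,y,a in find(): print(p,round(y,1),a)
im=np.hstack([manip.camera("top")[60:300,120:400],manip.camera("scene")[100:340,140:420]]); cv2.imwrite("pics/b1.png",cv2.resize(im[:,:,::-1],(800,343)))
E
```

```text
[ 563.8 -236.2   23.5] 2.3 197
[ 565.9 -357.5   23.6] -10.0 199
[592.4 -99.  169.9] 84.3 40
[ 466.7 -377.9   21.6] 4.2 205
```

View pics/b1.png

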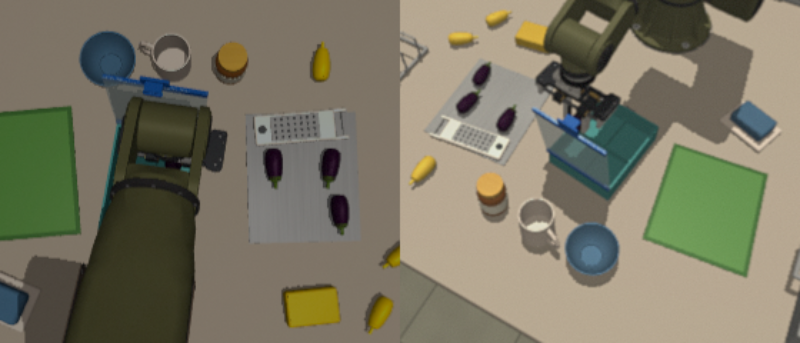

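Request:
servo_tool(
  rows=[
    [0,0,0,0,0,-30,1],
    [0,0,0,0,0,-30,1],
    [0,0,0,0,0,-30,1],
    [0,0,0,0,0,-20,1],
    [0,0,0,0,0,-10,1],
    [0,0,0,0,0,-5,1],
    [0,0,0,0,0,0,1],
  ],
)

```text
clock: 6.6
eef_pos: [564.3, -30.6, 15.8]
eef_rot: [-3.142, 0.0, 3.002]
wrist_force: [-0.4, -0.4, -0.3]
finger_gap: 37.9
finger_force: 20.0
```

Request:
servo_tool(
  rows=[
    [0,0,0,0,0,-2,1],
    [0,0,0,0,0,0,0.43],
    [0,0,0,0,0,0,0.43],
    [0,0,0,0,0,0,0.43],
    [0,0,0,0,0,0,0.43],
    [0,0,0,0,0,20,0.43],
    [0,0,0,0,0,40,0.43],
    [0,0,0,0,0,40,0.43],
    [0,0,0,0,0,30,0],
  ],
)

```text
clock: 7.72
eef_pos: [564.3, -30.5, 145.3]
eef_rot: [3.142, 0.001, 3.002]
wrist_force: [-1.1, 0.3, 0.3]
finger_gap: 60.5
finger_force: 0.0
```

Request:
servo_tool(
  rows=[
    [0,0,3,0,-40,0,0],
    [0,0,4,0,-50,0,0],
    [0,0,3.3,0,-50,0,0],
    [0,0,0,0,-45,0,0],
    [0,0,0,-0.5,-20.7,-20,0],
    [0,0,0,0,0,0,0],
  ],
)

```text
clock: 8.48
eef_pos: [562.5, -236.1, 120.9]
eef_rot: [3.14, -0.003, -3.103]
wrist_force: [-0.0, 0.5, -0.4]
finger_gap: 94.2
finger_force: 0.0
```

```bash
python3 - <<'E'
from h import *
np.set_printoptions(precision=1,suppress=True)
for p,y,a in find(): print(p,round(y,1),a)
_,h=look("top")
for c,a,m in blobs(h,(80,90,40),(100,255,255),300):
        q,k=quad(m);print("box",plane("top",q,60))
E
```

```text
[ 597.  -102.2  170.2] -8.1 194
[ 477.7 -430.  -129.6] 5.3 205
box [[415.9 125.6  60. ]
 [636.3  94.5  60. ]
 [608.7 -84.3  60. ]
 [389.1 -50.9  60. ]]
```

Request:
servo_tool(
  rows=[
    [0,0,0,0.5,0,-40,0],
    [0,0,0,0,0,-40,0],
    [0,0,0,0,0,-25,0],
    [0,0,0,0,0,-8,0],
    [0,0,0,0,0,0,0],
    [0,0,0,0,0,0,1],
    [0,0,0,0,0,0,1],
    [0,0,0,0,0,0,1],
    [0,0,0,0,0,0,1],
    [0,0,0,0,0,0,1],
    [0,0,0,0,0,0,1],
    [0,0,0,0,0,0,1],
  ],
  grip_force=20,
)

```text
clock: 10.12
eef_pos: [564.1, -236.2, 10.4]
eef_rot: [-3.142, -0.0, -3.101]
wrist_force: [-0.5, 0.3, -0.1]
finger_gap: 38.1
finger_force: 19.7
```

Request:
servo_tool(
  rows=[
    [0,0,0,0,0,20,1],
    [0,0,0,0,0,40,1],
    [0,0,0,0,0,50,1],
    [0,0,-4,0,20,20,1],
    [0,0,-4,3,40,0,1],
    [0,0,-2.4,3,45,0,1],
    [0,0,0,3,45,0,1],
    [0,0,0,3,45,0,1],
    [0,0,0,1,45,0,1],
    [0,0,0,0,40,0,1],
    [0,0,0,0,13,0,1],
    [0,0,0,0,0,0,1],
  ],
)

```text
clock: 11.62
eef_pos: [577.2, 56.9, 141.2]
eef_rot: [-3.142, 0.001, 3.001]
wrist_force: [-0.2, -1.4, -1.0]
finger_gap: 38.1
finger_force: 19.8
```

Request:
servo_tool(
  rows=[
    [0,0,0,0,0,-30,1],
    [0,0,0,0,0,-30,1],
    [0,0,0,0,0,-30,1],
    [0,0,0,0,0,-20,1],
    [0,0,0,0,0,-10,1],
    [0,0,0,0,0,-5,1],
    [0,0,0,0,0,0,1],
  ],
)

```text
clock: 12.5
eef_pos: [577.4, 56.5, 15.9]
eef_rot: [3.142, 0.001, 3.0]
wrist_force: [0.1, 0.1, -0.2]
finger_gap: 38.4
finger_force: 19.8
```

Next target is the near-right one, (466.7, -377.9), 5°.

Request:
servo_tool(
  rows=[
    [0,0,0,0,0,-2,1],
    [0,0,0,0,0,0,0.43],
    [0,0,0,0,0,0,0.43],
    [0,0,0,0,0,0,0.43],
    [0,0,0,0,0,0,0.43],
    [0,0,0,0,0,20,0.43],
    [0,0,0,0,0,40,0.43],
    [0,0,0,0,0,40,0.43],
    [0,0,0,0,0,30,0],
    [0,0,3,-10,-40,0,0],
    [0,0,3,-10,-45,0,0],
    [0,0,3,-15,-45,0,0],
    [0,0,4,-15,-45,0,0],
    [0,0,0,-15,-45,0,0],
    [0,0,0,-15,-45,0,0],
    [0,0,0,-15,-45,0,0],
    [0,0,0,-10,-45,0,0],
    [0,0,0,-5,-45,0,0],
    [0,0,0,0,-34,0,0],
    [0,0,0,0,0,-20,0],
  ],
)

```text
clock: 15.0
eef_pos: [467.0, -379.7, 124.1]
eef_rot: [-3.14, 0.002, -3.058]
wrist_force: [0.9, 0.6, 0.2]
finger_gap: 94.4
finger_force: 0.0
```

```bash
python3 - <<'E'
from h import *
np.set_printoptions(precision=1,suppress=True)
for n in("top","scene"):
    im,h=look(n)
    for c,a,m in auberg(h): print(n,c,a,plane(n,[c],22)[0])
    if n=="top": A=im[60:300,180:400]
    else: A=np.hstack([A,im[100:340,140:360]])
s=manip.read_state();print(s['eef_pos'],s['eef_rot'])
cv2.imwrite("pics/b2.png",cv2.resize(A[:,:,::-1],(800,436)))
E
```

```text
top [215.  166.9] 191 [578.   56.3  22. ]
top [243.5 171.8] 197 [564.7 -30.7  22. ]
top [351.1 173.4] 202 [ 566.4 -358.2   22. ]
scene [196.8 152.1] 85 [ 466.4 -377.6   22. ]
scene [186.4 171.6] 108 [ 565.7 -358.    22. ]
scene [287.3 215.9] 30 [557.2  62.9  22. ]
[ 466.2 -376.9  121.4] [ 3.1 -0.  -3.1]
```

View pics/b2.png

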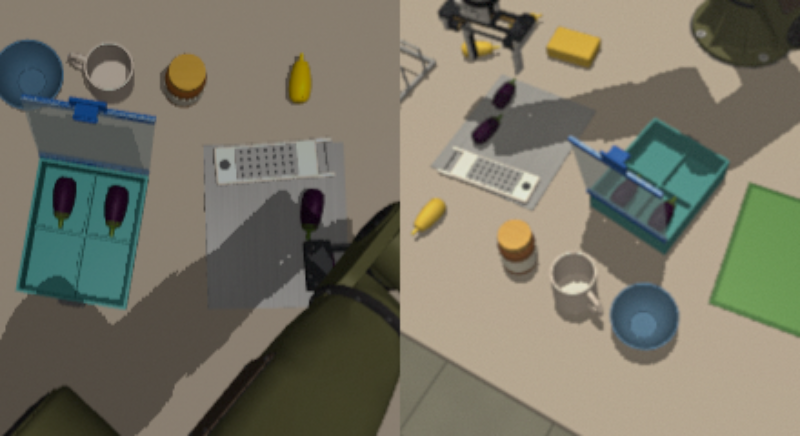

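Request:
servo_tool(
  rows=[
    [0,0,0,0,0,-40,0],
    [0,0,0,0,0,-40,0],
    [0,0,0,0,0,-25,0],
    [0,0,0,0,0,-7,0],
    [0,0,0,0,0,0,0],
    [0,0,0,0,0,0,1],
    [0,0,0,0,0,0,1],
    [0,0,0,0,0,0,1],
    [0,0,0,0,0,0,1],
    [0,0,0,0,0,0,1],
    [0,0,0,0,0,0,1],
    [0,0,0,0,0,0,1],
  ],
  grip_force=20,
)

```text
clock: 16.6
eef_pos: [467.1, -377.1, 11.4]
eef_rot: [3.142, -0.0, -3.056]
wrist_force: [0.1, -0.6, 0.7]
finger_gap: 38.2
finger_force: 19.9
```

Request:
servo_tool(
  rows=[
    [0,0,0,0,0,20,1],
    [0,0,0,0,0,40,1],
    [0,0,0,0,0,50,1],
    [0,0,-4,0,22,20,1],
    [0,0,-4,-2,40,0,1],
    [0,0,-4,-2,45,0,1],
    [0,0,-1,-2,45,0,1],
    [0,0,0,-2,45,0,1],
    [0,0,0,-2,45,0,1],
    [0,0,0,0,45,0,1],
    [0,0,0,0,45,0,1],
    [0,0,0,0,30,0,1],
    [0,0,0,0,0,0,1],
  ],
)

```text
clock: 18.23
eef_pos: [457.2, -13.8, 142.7]
eef_rot: [3.141, 0.001, 3.003]
wrist_force: [0.0, 0.3, -1.0]
finger_gap: 37.5
finger_force: 19.9
```

Request:
servo_tool(
  rows=[
    [0,0,0,0,0,-30,1],
    [0,0,0,0,0,-30,1],
    [0,0,0,0,0,-30,1],
    [0,0,0,0,0,-20,1],
    [0,0,0,0,0,-10,1],
    [0,0,0,0,0,-5,1],
    [0,0,0,0,0,0,1],
  ],
)

```text
clock: 19.1
eef_pos: [457.4, -15.4, 16.9]
eef_rot: [-3.142, 0.001, 3.0]
wrist_force: [-0.1, 0.1, -1.9]
finger_gap: 37.9
finger_force: 19.9
```

Request:
servo_tool(
  rows=[
    [0,0,0,0,0,-2,1],
    [0,0,0,0,0,0,0.43],
    [0,0,0,0,0,0,0.43],
    [0,0,0,0,0,0,0.43],
    [0,0,0,0,0,0,0.43],
    [0,0,0,0,0,20,0.43],
    [0,0,0,0,0,40,0.43],
    [0,0,0,0,0,40,0.43],
    [0,0,0,0,0,30,0],
    [0,0,-2,10,-40,0,0],
    [0,0,0,15,-45,0,0],
    [0,0,0,15,-45,0,0],
    [0,0,0,15,-45,0,0],
    [0,0,0,15,-45,0,0],
    [0,0,0,15,-45,0,0],
    [0,0,0,14,-45,0,0],
    [0,0,0,10,-33,0,0],
    [0,0,0,0,0,-20,0],
  ],
)

```text
clock: 21.35
eef_pos: [566.4, -360.3, 124.5]
eef_rot: [-3.141, 0.002, 2.963]
wrist_force: [0.1, -0.5, 0.7]
finger_gap: 93.9
finger_force: 0.0
```

```bash
python3 - <<'E'
from h import *
np.set_printoptions(precision=1,suppress=True)
for n in("top","scene"):
    im,h=look(n)
    for c,a,m in auberg(h): print(n,c,a,plane(n,[c],22)[0])
s=manip.read_state();print(s['eef_pos'],s['eef_rot'])
E
```

```text
top [215. 167.] 190 [577.6  56.3  22. ]
top [243.4 171.8] 196 [564.7 -30.6  22. ]
top [237.5 206.9] 202 [457.8 -15.2  22. ]
scene [186.4 171.6] 107 [ 565.7 -358.    22. ]
scene [279.9 185.9] 106 [454.7 -16.3  22. ]
scene [287.3 215.8] 29 [556.5  62.7  22. ]
[ 564.9 -357.2  121.2] [ 3.1 -0.   3. ]
```

Request:
servo_tool(
  rows=[
    [0,0,0,0.5,0,-40,0],
    [0,0,0,0,-0.5,-40,0],
    [0,0,0,0,0,-25,0],
    [0,0,0,0,0,-7,0],
    [0,0,0,0,0,0,0],
    [0,0,0,0,0,0,1],
    [0,0,0,0,0,0,1],
    [0,0,0,0,0,0,1],
    [0,0,0,0,0,0,1],
    [0,0,0,0,0,0,1],
    [0,0,0,0,0,0,1],
    [0,0,0,0,0,0,1],
  ],
  grip_force=20,
)

```text
clock: 22.95
eef_pos: [566.6, -358.6, 12.4]
eef_rot: [3.142, -0.0, 2.965]
wrist_force: [-0.3, -0.0, 0.1]
finger_gap: 38.2
finger_force: 19.8
```

Target (470, 72): dx −96.6, dy +430.6, turn +2.

Request:
servo_tool(
  rows=[
    [0,0,0,0,0,20,1],
    [0,0,0,0,0,40,1],
    [0,0,0,0,0,50,1],
    [0,0,2,-10,25,20,1],
    [0,0,0,-10,40,0,1],
    [0,0,0,-10,45,0,1],
    [0,0,0,-10,45,0,1],
    [0,0,0,-10,45,0,1],
    [0,0,0,-10,45,0,1],
    [0,0,0,-10,45,0,1],
    [0,0,0,-10,45,0,1],
    [0,0,0,-10,45,0,1],
    [0,0,0,-6.5,40,0,1],
    [0,0,0,0,10.5,0,1],
    [0,0,0,0,0,0,1],
  ],
)

```text
clock: 24.82
eef_pos: [470.4, 71.9, 143.2]
eef_rot: [3.142, 0.001, 3.001]
wrist_force: [0.1, -0.2, -2.5]
finger_gap: 37.9
finger_force: 19.8
```

Request:
servo_tool(
  rows=[
    [0,0,0,0,0,-30,1],
    [0,0,0,0,0,-30,1],
    [0,0,0,0,0,-30,1],
    [0,0,0,0,0,-20,1],
    [0,0,0,0,0,-10,1],
    [0,0,0,0,0,-5,1],
    [0,0,0,0,0,0,1],
  ],
)

```text
clock: 25.7
eef_pos: [470.4, 71.6, 17.8]
eef_rot: [3.142, 0.0, 3.0]
wrist_force: [-1.5, -0.2, -0.7]
finger_gap: 38.3
finger_force: 19.8
```

Request:
servo_tool(
  rows=[
    [0,0,0,0,0,-2,1],
    [0,0,0,0,0,0,0.43],
    [0,0,0,0,0,0,0.43],
    [0,0,0,0,0,0,0.43],
    [0,0,0,0,0,0,0.43],
    [0,0,0,0,0,20,0.43],
    [0,0,0,0,0,40,0.43],
    [0,0,0,0,0,40,0.43],
    [0,0,0,0,0,50,1],
    [0,0,0,-20,-40,50,1],
    [0,0,0,0,-50,40,1],
    [0,0,0,0,-50,40,1],
    [0,0,0,0,-50,40,1],
    [0,0,0,0,-50,20,1],
    [0,0,0,0,0,0,1],
  ],
)

```text
clock: 27.58
eef_pos: [451.4, -164.3, 350.1]
eef_rot: [-3.141, 0.002, 2.997]
wrist_force: [0.2, 1.0, -0.3]
finger_gap: 0.4
finger_force: 0.0
```

```bash
python3 - <<'E'
from h import *
np.set_printoptions(precision=1,suppress=True)
for n in("top","scene"):
    im,h=look(n)
    for c,a,m in auberg(h): print(n,c,a,plane(n,[c],22)[0])
    for c,a,m in blobs(h,(105,150,60),(118,255,255),15): print(n,"blue",c,a)
    if n=="top":
      A=im[60:300,100:320]
      for c,a,m in blobs(h,(80,90,40),(100,255,255),300): print("box",plane("top",quad(m)[0],60))
    else: A=np.hstack([A,im[100:340,160:380]])
s=manip.read_state();print(s['eef_pos'],s['eef_rot'],s['joints'])
cv2.imwrite("pics/b3.png",cv2.resize(A[:,:,::-1],(800,436)))
E
```

```text
top [215.  166.9] 192 [577.8  56.3  22. ]
top [243.4 171.8] 196 [564.8 -30.7  22. ]
top [209.1 202.4] 201 [469.7  71.2  22. ]
top [237.6 206.9] 198 [457.7 -15.4  22. ]
top blue [197.8 116.1] 18
top blue [226.9 119.9] 214
top blue [253.6 123.6] 54
box [[415.5 125.6  60. ]
 [635.9  95.2  60. ]
 [608.9 -84.   60. ]
 [389.2 -51.3  60. ]]
scene [279.7 186.2] 106 [456.1 -16.7  22. ]
scene [300.1 198. ] 108 [467.5  71.4  22. ]
scene [287.3 215.8] 29 [556.5  62.7  22. ]
scene blue [258.8 187.4] 131
[ 451.3 -161.7  348.7] [ 3.1 -0.   3. ] [-0.4  0.1  1.5  0.   1.6 -1.8]
```

View pics/b3.png

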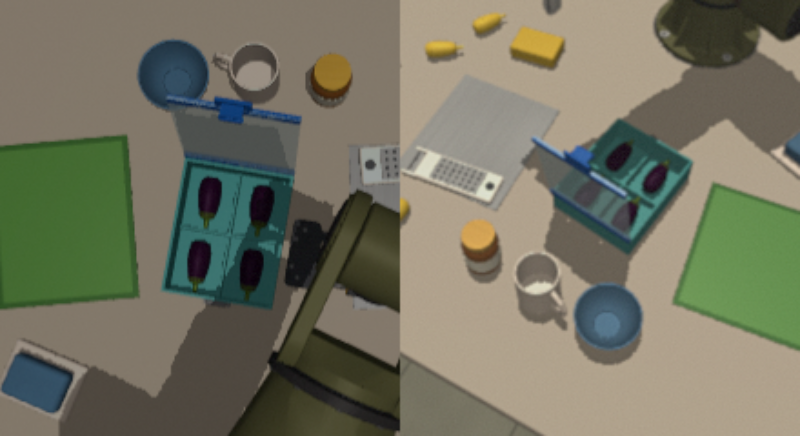

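Request:
servo_tool(
  rows=[
    [0,0,0,40,0,5,1],
    [0,0,0,45,0,0,1],
    [0,0,0,45,0,0,1],
    [0,0,0,45,0,0,1],
    [0,0,0,45,20,0,1],
    [0,0,0,25,40,0,1],
    [0,0,0,0,45,0,1],
    [0,0,0,0,52,0,1],
    [0,0,0,0,0,0,1],
    [0,0,0,0,0,0,1],
  ],
)

```text
clock: 28.92
eef_pos: [696.3, -4.1, 353.8]
eef_rot: [-3.141, -0.001, 3.002]
wrist_force: [-0.3, 0.4, 0.1]
finger_gap: 0.3
finger_force: 0.0
```

Reach is fine. Descend behind the lid.

Request:
servo_tool(
  rows=[
    [0,0,0,0,0,-20,1],
    [0,0,0,0,0,-25,1],
    [0,0,0,0,0,-25,1],
    [0,0,0,0,0,-20,1],
    [0,0,0,0,0,0,1],
  ],
)

```text
clock: 29.55
eef_pos: [695.9, -5.8, 262.5]
eef_rot: [-3.141, -0.003, 2.999]
wrist_force: [0.6, 0.5, 1.0]
finger_gap: 0.4
finger_force: 0.0
```

```bash
python3 - <<'E'
from h import *
np.set_printoptions(precision=1,suppress=True)
A=manip.camera("scene")[120:280,180:340]
cv2.imwrite("pics/b4.png",cv2.resize(A[:,:,::-1],(560,560),interpolation=cv2.INTER_CUBIC))
E
```

```text
(no output)
```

View pics/b4.png

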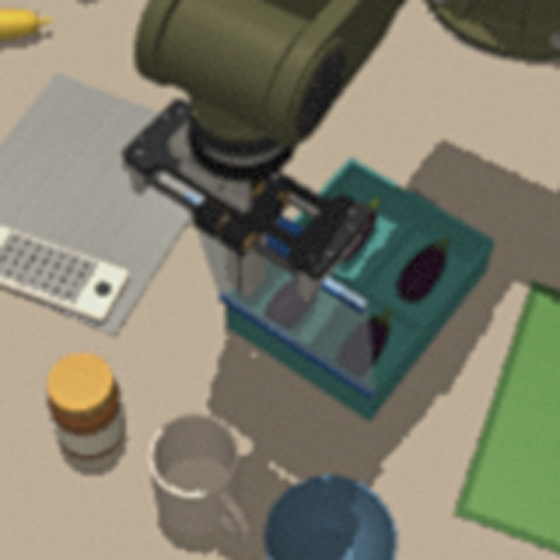

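Request:
servo_tool(
  rows=[
    [0,0,0,-6,0.9,0,1],
    [0,0,0,-6,0.9,0,1],
    [0,0,0,-6,0.9,0,1],
    [0,0,0,-6,0.9,0,1],
    [0,0,0,-6,0.9,0,1],
    [0,0,0,-6,0.9,0,1],
    [0,0,0,-6,0.9,0,1],
    [0,0,0,-6,0.9,0,1],
    [0,0,0,-6,0.9,0,1],
    [0,0,0,-6,0.9,0,1],
  ],
)

```text
clock: 30.85
eef_pos: [636.1, 4.2, 264.1]
eef_rot: [-3.142, -0.0, 3.0]
wrist_force: [0.5, -1.0, -0.5]
finger_gap: 0.7
finger_force: 0.1
```

Request:
servo_tool(
  rows=[
    [0,0,0,-6,0.9,0,1],
    [0,0,0,-6,0.9,0,1],
    [0,0,0,-6,0.9,0,1],
    [0,0,0,-6,0.9,0,1],
    [0,0,0,-6,0.9,0,1],
    [0,0,0,-6,0.9,0,1],
    [0,0,0,-6,0.9,0,1],
    [0,0,0,0,0,0,1],
    [0,0,0,0,0,0,1],
    [0,0,0,0,0,0,1],
    [0,0,0,0,0,0,1],
    [0,0,0,0,0,0,1],
    [0,0,0,0,0,0,1],
    [0,0,0,0,0,0,1],
    [0,0,0,0,0,0,1],
  ],
)

```text
clock: 32.72
eef_pos: [594.5, 10.5, 264.2]
eef_rot: [3.142, 0.0, 3.0]
wrist_force: [-1.0, -0.9, -0.4]
finger_gap: 0.6
finger_force: 0.0
```

```bash
python3 - <<'E'
from h import *
np.set_printoptions(precision=1,suppress=True)
A=manip.camera("scene")[120:280,180:340]
cv2.imwrite("pics/b5.png",cv2.resize(A[:,:,::-1],(560,560),interpolation=cv2.INTER_CUBIC))
E
```

```text
(no output)
```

View pics/b5.png

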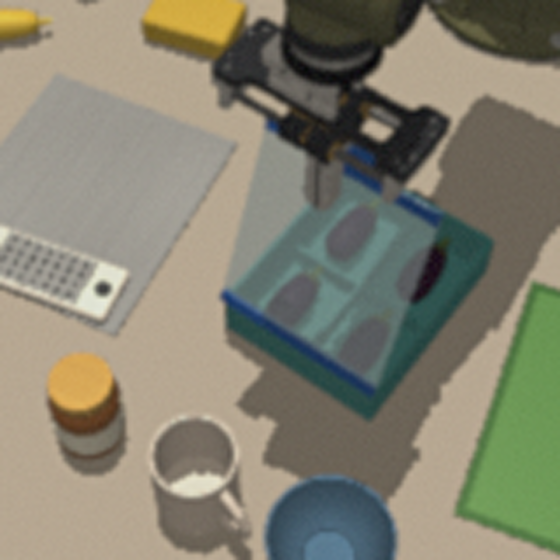

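Request:
servo_tool(
  rows=[
    [0,0,0,0,0,0,1],
    [0,0,0,0,0,0,1],
    [0,0,0,0,0,0,1],
    [0,0,0,0,0,0,1],
    [0,0,0,0,0,0,1],
    [0,0,0,0,0,0,1],
    [0,0,0,0,0,0,1],
    [0,0,0,0,0,0,1],
    [0,0,0,0,0,0,1],
    [0,0,0,0,0,0,1],
    [0,0,0,0,0,0,1],
    [0,0,0,0,0,0,1],
    [0,0,0,-30,3,0,1],
    [0,0,0,-30,5,0,1],
    [0,0,0,-30,5,0,1],
    [0,0,0,-35,5,0,1],
    [0,0,0,-35,5,0,1],
    [0,0,0,-38.5,4.5,0,1],
    [0,0,0,0,0,-20,1],
    [0,0,0,0,0,-20,1],
  ],
)

```text
clock: 35.28
eef_pos: [395.8, 38.0, 224.2]
eef_rot: [3.141, 0.002, 3.001]
wrist_force: [0.3, 0.6, 0.1]
finger_gap: 0.3
finger_force: 0.0
```

Request:
servo_tool(
  rows=[
    [0,0,0,0,0,-20,1],
    [0,0,0,0,0,-20,1],
    [0,0,0,0,0,-20,1],
    [0,0,0,0,0,-20,1],
    [0,0,0,0,0,-20,1],
    [0,0,0,0,0,-15,1],
    [0,0,0,0,0,0,1],
  ],
)

```text
clock: 36.15
eef_pos: [395.5, 38.0, 108.6]
eef_rot: [-3.141, -0.002, 3.0]
wrist_force: [-0.2, 0.3, -0.4]
finger_gap: 0.3
finger_force: 0.0
```

```bash
python3 - <<'E'
from h import *
np.set_printoptions(precision=1,suppress=True)
_,h=look("top");A=manip.camera("scene")[120:280,180:340]
for c,a,m in blobs(h,(105,150,60),(118,255,255),15): print("blue",c,a,plane("top",[c],75))
cv2.imwrite("pics/b6.png",cv2.resize(A[:,:,::-1],(560,560),interpolation=cv2.INTER_CUBIC))
E
```

```text
blue [230.7 152.8] 208 [[613.5   5.5  75. ]]
```

View pics/b6.png

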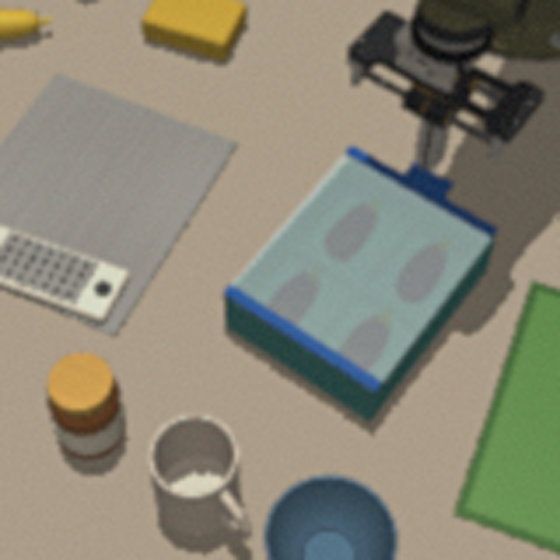

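Request:
servo_tool(
  rows=[
    [0,0,0,0,0,-8,1],
    [0,0,0,0,0,-8,1],
    [0,0,0,0,0,-4,1],
    [0,0,0,0,0,-2,1],
    [0,0,0,0,0,-2,1],
    [0,0,0,0,0,-2,1],
    [0,0,0,0,0,0,1],
  ],
)

```text
clock: 37.12
eef_pos: [395.9, 38.0, 83.1]
eef_rot: [3.142, -0.0, 3.0]
wrist_force: [0.7, -0.3, 0.6]
finger_gap: 0.6
finger_force: 0.0
```

Request:
servo_tool(
  rows=[
    [0,0,0,0,0,-2,1],
    [0,0,0,0,0,-2,1],
    [0,0,0,0,0,0,1],
  ],
)

```text
clock: 37.5
eef_pos: [396.1, 38.0, 79.5]
eef_rot: [3.142, 0.0, 3.0]
wrist_force: [-3.1, 0.5, 7.8]
finger_gap: 0.5
finger_force: 3.8
```

Request:
servo_tool(
  rows=[
    [0,0,0,0,0,-1,1],
    [0,0,0,0,0,-1,1],
    [0,0,0,0,0,0,1],
  ],
)

```text
clock: 37.88
eef_pos: [395.9, 38.0, 77.3]
eef_rot: [3.142, -0.0, 3.0]
wrist_force: [-3.0, -0.0, 6.3]
finger_gap: 0.3
finger_force: 2.9
```

Request:
servo_tool(
  rows=[
    [0,0,0,0,0,-2,1],
    [0,0,0,0,0,-1,1],
    [0,0,0,0,0,0,1],
  ],
)

```text
clock: 38.25
eef_pos: [395.9, 38.0, 74.1]
eef_rot: [-3.142, -0.0, 3.0]
wrist_force: [-0.0, -0.4, 0.8]
finger_gap: 0.2
finger_force: 0.3
```

Request:
servo_tool(
  rows=[
    [0,0,0,0,0,-2,1],
    [0,0,0,0,0,-2,1],
    [0,0,0,0,0,-1.5,1],
    [0,0,0,0,0,-1,1],
    [0,0,0,0,0,-0.7,1],
    [0,0,0,0,0,0,1],
  ],
)

```text
clock: 39.0
eef_pos: [396.0, 38.0, 66.9]
eef_rot: [-3.142, -0.0, 3.0]
wrist_force: [-0.2, -0.6, 0.6]
finger_gap: 0.8
finger_force: 0.0
```

Request:
servo_tool(
  rows=[
    [0,0,0,0,0,-0.7,1],
    [0,0,0,0,0,-0.4,1],
    [0,0,0,0,0,0,1],
    [0,0,0,0,0,0,1],
  ],
)

```text
clock: 39.5
eef_pos: [396.1, 38.0, 66.2]
eef_rot: [3.142, 0.0, 3.0]
wrist_force: [-2.8, 0.4, 5.8]
finger_gap: 0.2
finger_force: 3.3
```

Request:
servo_tool(
  rows=[
    [0,0,0,0,0,10,1],
    [0,0,0,0,0,30,1],
    [0,0,0,0,0,45,1],
    [0,0,-10,0,-20,0,0],
    [0,0,-10,15,-20,0,0],
    [0,0,-10,15,-20,0,0],
    [0,0,-10,15,-20,0,0],
    [0,0,-10,15,-20,0,0],
    [0,0,-10,15,-20,0,0],
    [0,0,-10,15,-20,0,0],
    [0,0,-10,8.5,-10,0,0],
    [0,0,-10,0,0,0,0],
    [0,0,0,0,0,0,0],
    [0,0,0,0,0,0,0],
  ],
)

```text
clock: 41.25
eef_pos: [494.4, -111.9, 151.1]
eef_rot: [3.141, 0.0, 1.434]
wrist_force: [0.3, 0.4, -0.5]
finger_gap: 93.7
finger_force: 0.0
```

```bash
python3 - <<'E'
from h import *
np.set_printoptions(precision=3,suppress=True)
s=manip.read_state();print(s['eef_pos'],s['eef_rot'],s['joints'])
im,h=look("top")
m=cv2.inRange(h,np.array((80,40,40)),np.array((120,255,255)))
for y in range(150,240,8): print(y,[tuple(map(int,h[y,x])) for x in (195,210,225,240)])
cv2.imwrite("pics/b7.png",cv2.resize(im[60:300,80:360,::-1],(700,600)))
E
```

```text
[ 494.418 -111.933  151.13 ] [3.141 0.    1.434] [-0.295  0.258  1.707 -0.     1.176 -0.158]
150 [(18, 50, 123), (107, 210, 118), (113, 64, 111), (18, 50, 123)]
158 [(18, 48, 123), (93, 44, 117), (92, 41, 118), (92, 43, 118)]
166 [(17, 47, 124), (100, 23, 102), (92, 43, 119), (108, 24, 105)]
174 [(18, 49, 124), (107, 22, 103), (93, 43, 120), (108, 24, 106)]
182 [(90, 30, 120), (92, 43, 119), (92, 40, 120), (80, 21, 109)]
190 [(90, 38, 114), (92, 42, 121), (92, 43, 120), (88, 36, 119)]
198 [(90, 39, 111), (105, 24, 106), (92, 40, 116), (103, 22, 106)]
206 [(93, 40, 114), (107, 21, 107), (92, 42, 122), (28, 104, 59)]
214 [(94, 44, 121), (86, 17, 107), (88, 39, 123), (29, 87, 73)]
222 [(18, 49, 124), (106, 223, 71), (100, 58, 106), (165, 51, 20)]
230 [(17, 47, 124), (108, 209, 72), (107, 213, 73), (30, 111, 39)]
238 [(17, 47, 124), (16, 52, 74), (18, 51, 75), (29, 116, 44)]
```

View pics/b7.png

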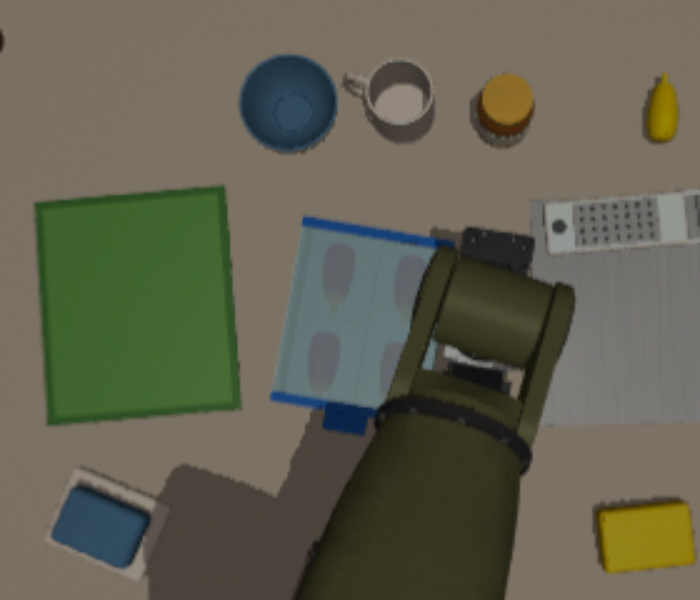

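Request:
servo_tool(
  rows=[
    [0,0,0,0,0,-40,0],
    [0,0,0,0,0,-40,0],
    [0,0,0,0,0,-35,0],
    [0,0,0,0,0,-16,0],
    [0,0,0,0.5,4,0,0],
    [0,0,0,1,6,0,0],
    [0,0,0,1,6,0,0],
    [0,0,0,1,4,0,0],
    [0,0,0,0,3,0,0],
    [0,0,0,0,3,0,0],
    [0,0,0,0,0,0,0],
  ],
)

```text
clock: 42.68
eef_pos: [498.0, -85.9, 19.9]
eef_rot: [-3.142, -0.0, 1.43]
wrist_force: [1.1, 0.4, 0.0]
finger_gap: 93.8
finger_force: 0.0
```

Request:
servo_tool(
  rows=[
    [0,0,0,0.5,3,0,0],
    [0,0,0,0.5,3,0,0],
    [0,0,0,0.5,3,0,0],
    [0,0,0,0.5,3,0,0],
    [0,0,0,0.5,3,0,0],
    [0,0,0,0.5,3,0,0],
  ],
)

```text
clock: 43.42
eef_pos: [500.9, -68.4, 19.8]
eef_rot: [3.142, 0.001, 1.43]
wrist_force: [-1.1, -6.7, -0.6]
finger_gap: 94.0
finger_force: 3.2
```

Request:
servo_tool(
  rows=[
    [0,0,0.25,1,5,0,0],
    [0,0,0.25,1,5,0,0],
    [0,0,0.25,1,5,0,0],
    [0,0,0.25,1,5,0,0],
    [0,0,0.25,1,5,0,0],
    [0,0,0.25,1,5,0,0],
    [0,0,0.25,1,5,0,0],
    [0,0,0.25,1,5,0,0],
    [0,0,0.25,1,5,0,0],
    [0,0,0.25,1,5,0,0],
    [0,0,0.25,1,5,0,0],
    [0,0,0.25,1,5,0,0],
    [0,0,0.25,1,5,0,0],
    [0,0,0.25,1,5,0,0],
    [0,0,0.25,1,5,0,0],
    [0,0,0.25,1,5,0,0],
  ],
)

```text
clock: 45.42
eef_pos: [517.0, 11.6, 19.9]
eef_rot: [3.142, 0.001, 1.499]
wrist_force: [-1.3, -7.1, 0.1]
finger_gap: 93.6
finger_force: 3.4
```

```bash
cat >> h.py <<'E'
def boxpose():
    """shut box from the top view: lid's tinted rectangle (without the catch), at z=65"""
    _,h=look("top"); m=cv2.inRange(h,np.array((80,18,60)),np.array((112,255,255)))
    g=cv2.inRange(h,np.array((50,100,50)),np.array((75,255,255))); m[g>0]=0
    m[:100]=0; m=cv2.morphologyEx(m,cv2.MORPH_CLOSE,np.ones((5,5))); m=cv2.morphologyEx(m,cv2.MORPH_OPEN,np.ones((21,21)))
    q,k=quad(m); return plane("top",q,65),cv2.contourArea(k)
E
python3 - <<'E'
from h import *
np.set_printoptions(precision=1,suppress=True)
q,a=boxpose(); print(q,q.mean(0),a)
im=manip.camera("top"); cv2.imwrite("pics/b8.png",cv2.resize(im[60:300,80:360,::-1],(700,600)))
E
```

```text
[[418.  206.3  65. ]
 [639.2 190.9  65. ]
 [631.9 106.8  65. ]
 [410.9 123.3  65. ]] [525.  156.8  65. ] 1896.0
```

View pics/b8.png

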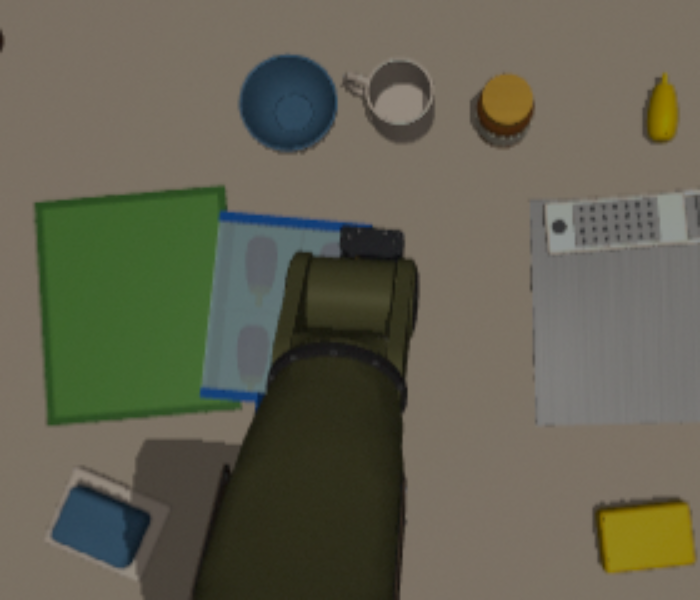

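Request:
servo_tool(
  rows=[
    [0,0,0.25,0.7,5,0,0],
    [0,0,0.25,0.7,5,0,0],
    [0,0,0.25,0.7,5,0,0],
    [0,0,0.25,0.7,5,0,0],
    [0,0,0.25,0.7,5,0,0],
    [0,0,0.25,0.7,5,0,0],
    [0,0,0.25,0.7,5,0,0],
    [0,0,0.25,0.7,5,0,0],
    [0,0,0.25,0.7,5,0,0],
    [0,0,0.25,0.7,5,0,0],
    [0,0,0.25,0.7,5,0,0],
    [0,0,0.25,0.7,5,0,0],
    [0,0,0.25,0.7,5,0,0],
    [0,0,0.25,0.7,5,0,0],
    [0,0,0.25,0.7,5,0,0],
    [0,0,0.25,0.7,5,0,0],
    [0,0,0.25,0.7,5,0,0],
    [0,0,0.25,0.7,5,0,0],
    [0,0,0.25,0.7,5,0,0],
    [0,0,0.25,0.7,5,0,0],
  ],
)

```text
clock: 48.02
eef_pos: [531.0, 111.5, 19.9]
eef_rot: [-3.142, 0.001, 1.587]
wrist_force: [-1.0, -7.1, 0.7]
finger_gap: 94.0
finger_force: 3.7
```

Request:
servo_tool(
  rows=[
    [0,0,0.25,0.5,5,0,0],
    [0,0,0.25,0.5,5,0,0],
    [0,0,0.25,0.5,5,0,0],
    [0,0,0.25,0.5,5,0,0],
    [0,0,0.25,0.5,5,0,0],
    [0,0,0.25,0.5,5,0,0],
    [0,0,0.25,0.5,5,0,0],
    [0,0,0.25,0.5,5,0,0],
    [0,0,0.25,0.5,5,0,0],
    [0,0,0.25,0.5,5,0,0],
    [0,0,0.25,0.5,5,0,0],
    [0,0,0.25,0.5,5,0,0],
    [0,0,0.25,0.5,5,0,0],
    [0,0,0.25,0.5,5,0,0],
    [0,0,0.25,0.5,5,0,0],
    [0,0,0,0,0,0,0],
  ],
)

```text
clock: 50.02
eef_pos: [538.6, 186.9, 19.9]
eef_rot: [3.141, 0.0, 1.652]
wrist_force: [1.3, -3.0, 0.1]
finger_gap: 93.6
finger_force: 1.1
```

```bash
python3 - <<'E'
from h import *
np.set_printoptions(precision=1,suppress=True)
q,a=boxpose(); print(q,q.mean(0),a)
im=manip.camera("top"); cv2.imwrite("pics/b9.png",cv2.resize(im[60:300,80:360,::-1],(700,600)))
E
```

```text
Traceback (most recent call last):
  File "h.py", line 42, in boxpose
    q,k=quad(m); return plane("top",q,65),cv2.contourArea(k)
        ~~~~^^^
  File "h.py", line 25, in quad
    c=max(cv2.findContours(m,cv2.RETR_EXTERNAL,cv2.CHAIN_APPROX_NONE)[0],key=cv2.contourArea)
ValueError: max() iterable argument is empty
```

Request:
servo_tool(
  rows=[
    [0,0,0.3,0.5,5,0,0],
    [0,0,0.3,0.5,5,0,0],
    [0,0,0.3,0.5,5,0,0],
    [0,0,0.3,0.5,4,0,0],
    [0,0,0.2,0.5,3,0,0],
    [0,0,0,0,0,0,0],
    [0,0,0,1,-10,0,0],
    [0,0,0,1,-20,0,0],
    [0,0,0,0,-30,0,0],
    [0,0,0,0,-30,50,0],
    [0,0,0,0,-40,50,0],
    [0,0,0,0,-40,50,0],
    [0,0,0,0,-40,0,0],
    [0,0,0,0,-40,0,0],
  ],
)

```text
clock: 51.82
eef_pos: [542.6, -41.4, 168.1]
eef_rot: [3.14, 0.0, 1.676]
wrist_force: [0.6, 0.6, -0.7]
finger_gap: 94.2
finger_force: 0.0
```

```bash
python3 - <<'E'
from h import *
np.set_printoptions(precision=1,suppress=True)
for i in range(3): A=manip.camera("scene")
im=manip.camera("top"); cv2.imwrite("pics/b9.png",cv2.resize(np.hstack([im[100:260,70:230],A[150:310,270:430]])[:,:,::-1],(800,400),interpolation=cv2.INTER_CUBIC))
E
```

```text
(no output)
```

View pics/b9.png

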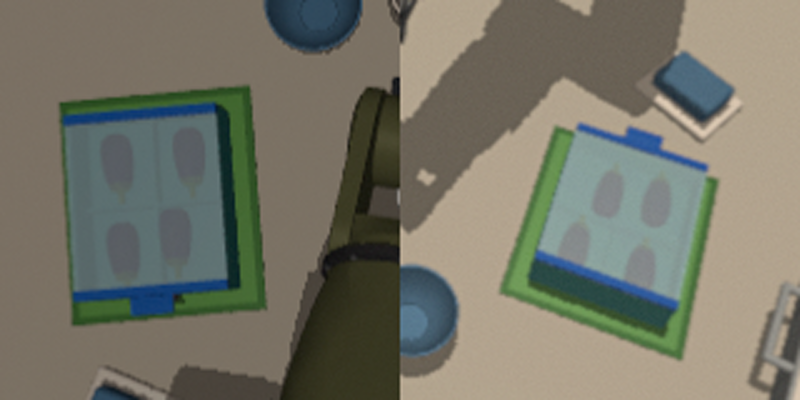

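```bash
python3 - <<'E'
from h import *
np.set_printoptions(precision=1,suppress=True)
f=lambda L,o:np.array(L)/2.5-.3+o
T=plane("top",f([(63,116),(216,104),(229,289),(74,301)],(70,100)),65)
S=plane("scene",f([(578-400,125),(708-400,167),(678-400,305),(536-400,257)],(270,150)),65)
M=plane("top",f([(60,102),(248,86),(266,308),(74,324)],(70,100)),0)
for q in(T,S,M): print(q[:,:2].tolist(),q.mean(0))
for q in(T,M): e=q[1]-q[0]; print("edge angle",np.arctan2(e[0],-e[1]))
for q in(T,M): e=q[0]-q[3]; g=q[1]-q[2]; print(np.arctan2(e[1],e[0]),np.arctan2(g[1],g[0]))
E
```

```text
[[627.3753753231887, 407.49163942587967], [645.0364324777718, 227.05090167548053], [427.9212147748931, 203.66167342401673], [410.2481709168692, 384.04271001750806]] [527.6 305.6  65. ]
[[433.4682384236853, 206.40293211602872], [412.86921993235956, 384.29546653701334], [621.0508822481218, 406.8765249536281], [645.2463645624823, 230.11299798629264]] [528.2 306.9  65. ]
[[656.3477951992849, 440.32841068939547], [680.9211730073916, 205.54539556436578], [405.2928503571799, 173.55789504613148], [380.75394168818076, 409.5481211323866]] [530.8 307.2   0. ]
edge angle 0.09756655770145584
edge angle 0.10428451359946224
0.10757932893681828 0.10731341049841359
0.11122619020738138 0.11553618234991761
```

```bash
python3 -c "
from cell import manip
print(manip.sign_off())"
```

```text
the job is handed in; nothing more can be done
None
```

All four aubergines are packed at a 20 N grip and the lid is pressed shut on its catch. The box stands about 3 mm from the mat's centre and within 0.01 rad of its sides; I handed the job in, but the sign-off returned no verdict.

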